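Hold the towel peg open on the order card

ROBOT

A 7-joint arm with a two-finger parallel gripper is mounted at the origin on the work surface. World frame = base frame: x ahead of the robot, y to its left, z up, the work surface at z = 0. Lengths are in m, angles in rad, forces in N, time in s.
With the tool pointing down it reaches from about 0.425 to 0.875 m from the base axis. Payload 4.7 kg.
Tool frame: the origin (TCP) lies midway between the tips of the shut fingers; the grasp point (between the pads) lies 19 mm behind it; z points along the fingers, y is the line along which they close (so a half turn about z gives the same grasp; the last joint's range is limited). The gripper opens to 87 mm and grips with 3 to 60 N. Pads are 19 mm wide; open, the fingers measure 117 mm over their backs; the gripper's body (75 mm by 190 mm) begins 51 mm behind the grasp point.
Start: joints at [1.353, 0.321, -0.07, 1.45, 0.023, 1.371, -0.057], TCP at [0.149, -0.633, 0.223] pointing down, gripper open.
Joint ranges: [-2.86, 2.86], [-0.3, 2.09], [-1.38, 1.24], [0.06, 2.45], [-1.56, 4.7], [0.09, 2.05], [-2.69, 2.69]. Speed limits (rad/s): [2.57, 2.57, 3.14, 3.14, 3.14, 3.14, 3.14].

INTERFACE

Orientations are given as a rotation vector (axis times angle).
In Python, from bench import ctrl gives the robot as it stands. The module is installed in compiled form; this text tells all that it offers.
- The arm moves only by the shell command python3 -m handwheel 'ROWS' [FORCE]. ROWS is JSON, a list of rows, each a list of 7 numbers: the finger opening in m, from 0 to 0.087, then the shift along the tool's x, y, z in m, then the turn, a rotation vector about the tool's x, y, z in degrees. A call has 1 to 12 rows; each row shifts and turns the commanded pose from where the row before left it, along the tool's axes as they then stand; what a row does not reach is not made up. A row lasts 1/8 s, in which the tool goes at most 62.5 mm and 10.7 degrees, less where a joint would pass 70% of its speed; a pose out of reach is approached as far as the arm can. A call is refused whole if a number of a shift passes 0.0625 or a number of a turn 10.7, either way. A call with a gripper value outside its range is refused whole. The fingers move at their own pace and stop on an object; FORCE is the grip in N (left out, the last holds). Time passes only in rows, so rows that do not move let the fingers close. It gives the time, the measured TCP pose, the force, the opening and the grip force at its end, in the units of the state.
- ctrl.get_state(): the state, without advancing time (a new reading comes with each control period).
- ctrl.get_image(name): name is "scene" or "side" or "wrist"; returns (picture, depth): 384x512x3 uint8, blue, green, red; 384x512 float32, m along the optical axis (not along the pixel's ray), 0 where there is no reading.
- ctrl.camera_info(name): a dict with "intrinsics" (3x3 intrinsics, pixels), "R" (3x3) and "t" (3): a world point X has camera coordinates R X + t. Camera axes: x right, y down, z forward; pixel columns grow to the right and rows downward; lengths in m; the calibration is good to about 2 mm. A picture is of the moment at which its call begins: read the wrist's pose just before it. camera_info takes no time and is no camera call; for the wrist camera it gives the pose at the moment of the call.
- ctrl.close_job(): hands the job in; it is judged then, once.
The state is a dict: "time": time; "joint_positions": joint angles; "qd": joint speeds; "joint_torque": joint torques, N m; "position": TCP position; "tool_rot": TCP orientation; "ft_force": force on the tool from outside, world axes, zero at the start; "torque": the same for the moment, N m; "grip_width": opening from 0.0 (shut) to 1.0 (fully open); "grip_force": force on a finger pad.
Only numpy, scipy, OpenCV 4.12 (cv2) and the standard library are available. Lean on these libraries where they do the work, as an engineer would, in place of code of your own. Each camera call takes 0.05 s, during which the arm holds its last target. There are 200 camera calls.

TASK

Mark this laundry order as ready: run the slide on the order stand all the way to the stop at the end below the card's free upright edge. Then pick up the big grey towel peg by its levers, squeeze it wide open and hold it level with its jaws gaping around that free edge, about half way up, the card well inside the jaws but not touched, so that I can slip the receipt in. Finish while still holding it open there, and leave everything else on the table where it is.

Things in the scene. Friction and masses are not known exactly. Their poses are not given: they have to be found in the camera images.
- stand: Order stand, fixed: dark base plate 150 x 200 mm, top 12 mm high. Origin: centre of its underside. +x from the slide (front) to the card (back), +y along the track to the ready end and out of the card's free edge, +z up. Track housing 36 x 150 mm, 26 mm high, along y at x = -45 mm, with end stops 32 mm high. The -y edge of the card sits in a post 134 mm high.
- order_slide (a joint): How far the slide has moved along the stand's +y, in m: 0 at the far stop, 0.100 at the stop below the card's free edge (ready, beside three engraved dots). It starts between 0 and 0.06, takes about 2 N to move and stays where it is left.
- slide_grip (a point): Middle of the slide's black upright grip, 56 mm above the table, 9 mm below the grip's top. The grip is 12 mm thick along the stand's y, 24 mm wide along its x and rises 33 mm above its 30 x 30 mm saddle, whose top is 32 mm above the table.
- card_edge (a point): Middle of the free upright edge of the white card (the edge without post), at the stand's x = +45, y = +75 mm, 78.5 mm above the table. The card is upright, 3 mm thick, and reaches from here 148 mm to the stand's -y and 52 mm up and down. A foot 18 mm thick and 26 mm high holds its bottom, ending 33 mm short of this edge.
- peg: Big grey plastic towel peg (spring clip), 116 mm long, 26 mm thick, about 64 g, lying flat on the table; the wooden pegs are far smaller. Origin: on the hinge (steel coil, 14 mm across), at the underside. x points from hinge to jaw tips (60 mm), z up along the hinge. It starts with its jaws pointing within 0.8 rad of the world's -y.
- peg_half (a joint): Turn of one half of the peg about the hinge, rad: 0 jaws shut, 0.28 fully spread (hard stop); the other half turns equally the other way. The spring shuts it when let go. Squeezing the levers 38 mm behind the hinge takes about 5 N a side to begin and 13 N a side to hold it fully spread; a grip of 25 to 50 N is good.
- peg_levers (a point): Midway between the two levers, 38 mm behind the hinge (the peg's -x) and 13 mm above its underside: where to pinch, closing along the peg's y. The levers reach 56 mm behind the hinge. Shut, they splay: 43 mm over the outside here, 54 mm at their ends; fully squeezed they are parallel, 24 mm over the outside.
- peg_mouth (a point): Midway between the jaw tips, 55 mm ahead of the hinge on the peg's x axis, 13 mm above its underside. The jaw tips are shut at rest and gape about 32 mm when fully spread; the gape narrows to 12 mm at the hinge.
- small_peg1: Bystander: small wooden clothes peg, 72 mm long, 11 mm high, lying flat. Origin: centre of its underside.
- small_peg2: Bystander: a second small wooden clothes peg, the same. Origin: centre of its underside.
- lint_brush: Bystander: wooden clothes brush, about 195 x 40 x 28 mm, lying on its bristles, long along its x. Origin: underside, near its middle.
- dosing_cup: Bystander: white dosing cup, 62 mm across, 45 mm high. Origin: centre of its underside.
- token_bowl: Bystander: white bowl, 110 mm across, 35 mm high. Origin: centre of its underside.
- stain_jar: Bystander: closed white jar, 72 mm across, 85 mm high. Origin: centre of its underside.
Not all that is in view belongs to the job. What is shaped like the peg but pink or red is not meant.

How it is judged:
By the outcome, as a careful person would: the job done as asked, in the order asked, and still so for the second after the job is handed in, while the arm keeps its last pose, push and grip.
It also fails if it takes over 48 s, if anything falls off the work surface, if the arm or the gripper's body presses on something with over 40 N, if the wrist force passes 120 N, or if a joint passes its speed limit or range.

## Working session

There is one attempt and no reset: what is moved stays moved. The work goes in short steps, Python scripts to look and compute and a shell command to move; the robot and the scene stay as the last step left them, time stands still between calls to the robot, and variables do not carry over. Pictures are saved under pics/ and viewed, at most 10 in all, crops included, and the job is handed in when it is done.

```bash
mkdir -p pics; cat > h.py <<'E'
import numpy as np, cv2
from bench import ctrl
from scipy.spatial.transform import Rotation as R
def snap(n,f):
    ci=ctrl.camera_info(n); im,d=ctrl.get_image(n)
    cv2.imwrite(f'pics/{f}.png',im); np.savez(f'pics/{f}.npz',d=d,K=ci['intrinsics'],R=ci['R'],t=ci['t'])
def world(f,u,v,z=None):
    a=np.load(f'pics/{f}.npz'); d=a['d'][int(v),int(u)]
    r=np.linalg.inv(a['K'])@[u,v,1]; Rt=a['R'].T; c=-Rt@a['t']; w=Rt@r
    return c+w*(d if z is None else (z-c[2])/w[2])
E
python3 - <<'E'
from h import *
snap('scene','sc1'); snap('side','si1')
s=ctrl.get_state(); print(s)
a=cv2.imread('pics/sc1.png');cv2.imwrite('pics/sc1b.png',cv2.resize(a,(800,600)))
a=cv2.imread('pics/si1.png');cv2.imwrite('pics/si1b.png',cv2.resize(a,(800,600)))
E
```

```text
{'time': 0.1, 'joint_positions': array([ 1.35307389,  0.32175739, -0.07008979,  1.45156584,  0.02259685,
        1.37080626, -0.05689661]), 'qd': array([ 2.42764232e-04,  5.92869763e-04,  6.24087300e-05, -1.18173316e-03,
        6.71813606e-04,  1.37096967e-03, -4.86097255e-04]), 'joint_torque': array([ 5.47167781e-05, -4.92570198e+01, -4.05562464e-01, -3.13398457e+01,
       -6.42277999e-02,  3.94811947e-02,  7.22551499e-05]), 'position': array([ 0.14917909, -0.63213069,  0.22155895]), 'tool_rot': array([-3.11879151e+00, -3.63187086e-01,  4.57021956e-04]), 'ft_force': array([-0.40821708,  0.72149275, -1.26502928]), 'torque': array([-0.01675611,  0.00117483, -0.01140999]), 'grip_force': 0.0, 'grip_width': 1.0000294596751882}
```

View pics/sc1b.png

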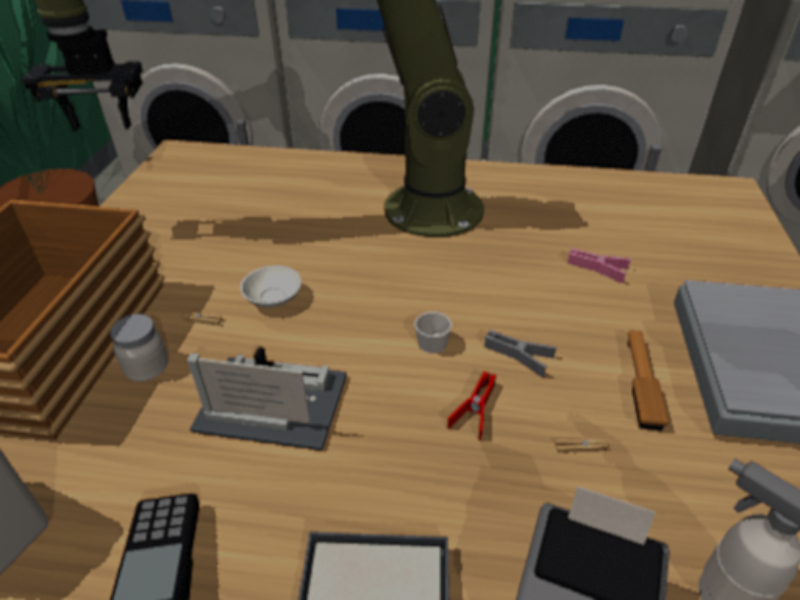

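View pics/si1b.png

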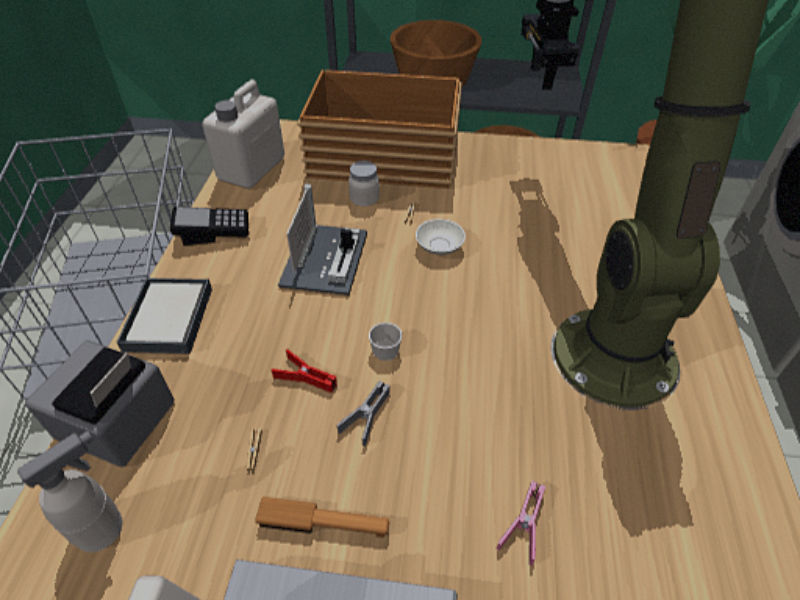

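```bash
python3 - <<'E'
from h import *
def c(f,x,y): return cv2.resize(cv2.imread(f'pics/{f}.png')[y:y+90,x:x+120],(400,300),interpolation=cv2.INTER_CUBIC)
cv2.imwrite('pics/c1.png',np.vstack([np.hstack([c('sc1',115,210),c('si1',160,110)]),np.hstack([c('sc1',280,185),c('si1',190,220)])]))
E
```

```text
(no output)
```

View pics/c1.png

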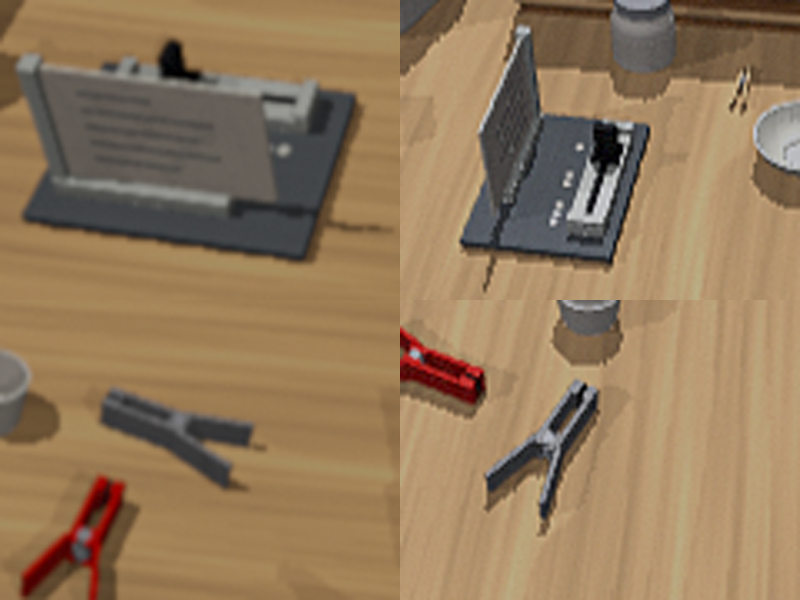

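```bash
python3 - <<'E'
from h import *
np.set_printoptions(precision=4,suppress=True)
def q(f,x0,y0,L,z):
    for X,Y in L: print(f,(X,Y),world(f,x0+X/3.3333,y0+Y/3.3333,z), world(f,x0+X/3.3333,y0+Y/3.3333))
print('plate'); q('si1',160,110,[(60,243),(212,261),(249,127)],.012)
q('sc1',115,210,[(305,256),(355,97),(26,217)],.012)
print('grip top'); q('si1',160,110,[(205,127)],.065); q('sc1',115,210,[(172,43)],.065)
print('card top free');q('sc1',115,210,[(263,95)],.1305);q('si1',160,110,[(82,130)],.1305)
print('peg tips hinge levers'); q('si1',190,220,[(188,90),(150,138),(90,176),(145,206)],.026)
q('sc1',280,185,[(112,96),(180,120),(252,125),(230,168)],.026)
for f in('si1','sc1'):
  a=np.load(f'pics/{f}.npz');v,u=np.mgrid[:384,:512]
  r=np.linalg.inv(a['K'])@np.stack([u.ravel(),v.ravel(),np.ones(u.size)])*a['d'].ravel()
  P=(a['R'].T@(r-a['t'][:,None])).T
  m=(a['d'].ravel()>0)&(P[:,2]>.015)&(P[:,2]<.04)
  Z=P[m]; ref=world(f,*((190+150/3.333,220+140/3.333) if f=='si1' else (280+180/3.333,185+120/3.333)))
  Z=Z[np.hypot(*(Z-ref)[:,:2].T)<.075]; 
  print(f,len(Z),Z.mean(0),np.percentile(Z,[2,98],axis=0)); print(np.linalg.eigh(np.cov(Z[:,:2].T)))
E
```

```text
plate
si1 (60, 243) [ 0.6634 -0.0856  0.012 ] [ 0.6637 -0.0862  0.0113]
si1 (212, 261) [ 0.514 -0.081  0.012] [ 0.5158 -0.0881  0.0042]
si1 (249, 127) [ 0.5106 -0.278   0.012 ] [ 0.5114 -0.2823  0.0083]
sc1 (305, 256) [ 0.6689 -0.0884  0.012 ] [ 0.6652 -0.0898  0.0067]
sc1 (355, 97) [ 0.5242 -0.0857  0.012 ] [ 0.5219 -0.0864  0.0094]
sc1 (26, 217) [ 0.664  -0.2843  0.012 ] [ 0.662  -0.2858  0.0091]
grip top
si1 (205, 127) [ 0.542  -0.2112  0.065 ] [ 0.5422 -0.2121  0.0642]
sc1 (172, 43) [ 0.5387 -0.214   0.065 ] [ 0.5385 -0.2141  0.0648]
card top free
sc1 (263, 95) [ 0.6379 -0.1124  0.1305] [ 0.6358 -0.1132  0.1282]
si1 (82, 130) [ 0.6339 -0.1175  0.1305] [ 0.6331 -0.1153  0.1325]
peg tips hinge levers
si1 (188, 90) [0.4098 0.1395 0.026 ] [0.4099 0.139  0.0252]
si1 (150, 138) [0.4332 0.1882 0.026 ] [0.4333 0.1878 0.0253]
si1 (90, 176) [0.4735 0.2277 0.026 ] [0.4738 0.2267 0.0241]
si1 (145, 206) [0.4273 0.2476 0.026 ] [0.428  0.2448 0.021 ]
sc1 (112, 96) [0.4157 0.1371 0.026 ] [0.4134 0.1372 0.0238]
sc1 (180, 120) [0.4354 0.1896 0.026 ] [0.4378 0.1893 0.0282]
sc1 (252, 125) [0.4333 0.2441 0.026 ] [0.4339 0.244  0.0265]
sc1 (230, 168) [0.4813 0.2259 0.026 ] [0.4576 0.2302 0.0019]
si1 281 [0.4339 0.185  0.0237] [[0.4056 0.1343 0.0159]
 [0.475  0.2431 0.0287]]
EighResult(eigenvalues=array([0.0002, 0.0011]), eigenvectors=array([[-0.9102,  0.4142],
       [ 0.4142,  0.9102]]))
sc1 415 [0.4363 0.1842 0.0238] [[0.4105 0.1311 0.0154]
 [0.4777 0.2396 0.0297]]
EighResult(eigenvalues=array([0.0002, 0.0011]), eigenvectors=array([[-0.929,  0.37 ],
       [ 0.37 ,  0.929]]))
```

```bash
python3 - <<'E'
from h import *
np.set_printoptions(precision=3,suppress=True)
a=np.load('pics/sc1.npz');v,u=np.mgrid[:384,:512]
r=np.linalg.inv(a['K'])@np.stack([u.ravel(),v.ravel(),np.ones(u.size)])*a['d'].ravel()
P=(a['R'].T@(r-a['t'][:,None])).T
m=(a['d'].ravel()>0)&(P[:,2]>.06)&(P[:,1]<-.15)&(P[:,1]>-.9)&(P[:,0]>.1)&(P[:,0]<.9)
Z=P[m]
for i in np.arange(.1,.9,.1):
  print(round(i,1),[ (round(Z[k][:,2].max(),2) if (k:=(abs(Z[:,0]-i-.05)<.05)&(abs(Z[:,1]-j-.05)<.05)).any() else 0) for j in np.arange(-.9,-.15,.1)])
E
```

```text
0.1 [0, np.float64(0.34), np.float64(0.46), np.float64(0.45), 0, 0, 0, 0]
0.2 [0, np.float64(0.34), np.float64(0.34), 0, 0, 0, 0, 0]
0.3 [0, np.float64(0.17), np.float64(0.17), np.float64(0.17), np.float64(0.18), 0, 0, 0]
0.4 [0, np.float64(0.14), 0, 0, np.float64(0.17), 0, 0, 0]
0.5 [0, 0, 0, 0, np.float64(0.17), np.float64(0.09), np.float64(0.07), 0]
0.6 [0, 0, 0, np.float64(0.14), np.float64(0.17), 0, np.float64(0.14), np.float64(0.14)]
0.7 [0, 0, 0, np.float64(0.14), np.float64(0.17), 0, 0, 0]
0.8 [0, 0, 0, 0, np.float64(0.16), 0, np.float64(0.06), np.float64(0.06)]
```

```bash
python3 -m handwheel '[[0.087,0,0,0,0,0,7.15],[0.087,0,0,0,0,0,7.15],[0.087,0.0385,-0.0426,0,0,0,0],[0.087,0.0385,-0.0426,0,0,0,0],[0.087,0.0385,-0.0426,0,0,0,0],[0.087,0.0385,-0.0426,0,0,0,0],[0.087,0.0385,-0.0426,0,0,0,0],[0.087,0.0385,-0.0426,0,0,0,0],[0.087,0.0385,-0.0426,0,0,0,0],[0.087,0.0385,-0.0426,0,0,0,0],[0.087,0.0385,-0.0426,0,0,0,0],[0.087,0.0385,-0.0426,0,0,0,0]]' 30
python3 -m handwheel '[[0.087,0,0,0,0,0,0]]'
python3 - <<'E'
from h import *
snap('wrist','w1')
s=ctrl.get_state(); print(s['position'],R.from_rotvec(s['tool_rot']).as_matrix())
a=cv2.imread('pics/w1.png');cv2.imwrite('pics/w1b.png',cv2.resize(a,(800,600)))
E
```

```text
time: 1.6
position: [0.5426, -0.2122, 0.2223]
tool_rot: [3.141, -0.029, -0.001]
ft_force: [1.0, -0.2, -0.1]
grip_width: 1.003
grip_force: 0.0
time: 1.72
position: [0.5447, -0.2072, 0.2221]
tool_rot: [-3.138, 0.012, -0.001]
ft_force: [-0.6, -0.0, -0.0]
grip_width: 0.996
grip_force: 0.0
[ 0.54275406 -0.21083282  0.22194286] [[ 9.99921414e-01 -1.25133436e-02 -7.62516148e-04]
 [-1.25124871e-02 -9.99921091e-01  1.11781428e-03]
 [-7.76443573e-04 -1.10818547e-03 -9.99999085e-01]]
```

View pics/w1b.png

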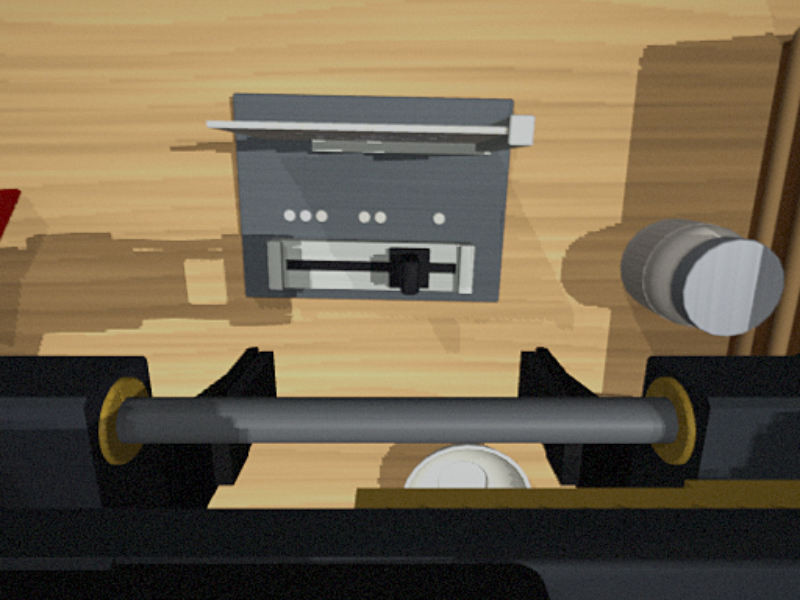

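```bash
python3 - <<'E'
from h import *
np.set_printoptions(precision=4,suppress=True)
for u,v,z in [(232,94,.012),(513,99,.012),(498,301,.012),(247,297,.012),(208,124,.1305),(411,285,.065),(411,254,.032),(268,265,.032),(474,268,.032)]:
  print(u,v,world('w1',u*.64,v*.64,z),world('w1',u*.64,v*.64))
E
```

```text
232 94 [ 0.6652 -0.0922  0.012 ] [ 0.6654 -0.0916  0.0101]
513 99 [ 0.6603 -0.2897  0.012 ] [ 0.6618 -0.2925 -0.0007]
498 301 [ 0.5129 -0.2861  0.012 ] [ 0.5092 -0.2888 -0.0012]
247 297 [ 0.5175 -0.0897  0.012 ] [ 0.5139 -0.0853 -0.0017]
208 124 [ 0.6359 -0.1163  0.1305] [ 0.636  -0.1158  0.1291]
411 285 [ 0.539  -0.2166  0.065 ] [ 0.5387 -0.2166  0.0635]
411 254 [ 0.5541 -0.2174  0.032 ] [ 0.5549 -0.2173  0.0366]
268 265 [ 0.5468 -0.1135  0.032 ] [ 0.5466 -0.1132  0.0312]
474 268 [ 0.5434 -0.2633  0.032 ] [ 0.5392 -0.2665  0.0113]
```

```bash
python3 -m handwheel '[[0.087,0,0.0055,0.05,0,0,0.6],[0.087,0,0,0.05,0,0,0],[0.087,0,0,0.05,0,0,0],[0.087,0,0,0.033,0,0,0],[0.087,0,0,0,0,0,0]]' 30
python3 -m handwheel '[[0,0,0,0,0,0,0],[0,0,0,0,0,0,0],[0,0,0,0,0,0,0],[0,0,0,0,0,0,0],[0,0,0,0,0,0,0],[0,0,0,0,0,0,0]]' 30
```

```text
time: 2.4
position: [0.538, -0.22, 0.0365]
tool_rot: [-3.139, 0.048, 0.011]
ft_force: [-0.4, 0.5, 0.2]
grip_width: 1.0
grip_force: 0.0
time: 3.15
position: [0.5417, -0.219, 0.0396]
tool_rot: [3.141, -0.044, -0.0]
ft_force: [1.1, 0.2, -0.8]
grip_width: 0.401
grip_force: 0.0
```

```bash
python3 -m handwheel '[[0,0,0,0,0,0,0],[0,0,0,0,0,0,0],[0,0,0,0,0,0,0],[0,0,0,0,0,0,0],[0,0,0,0,0,0,0],[0,0,0,0,0,0,0]]' 30
```

```text
time: 3.9
position: [0.5417, -0.2189, 0.0395]
tool_rot: [-3.141, 0.044, 0.0]
ft_force: [-0.1, 2.1, -0.1]
grip_width: 0.138
grip_force: 30.0
```

```bash
python3 -m handwheel '[[0,0,-0.012,0,0,0,0],[0,0,-0.012,0,0,0,0],[0,0,-0.012,0,0,0,0],[0,0,-0.012,0,0,0,0],[0,0,-0.012,0,0,0,0],[0,0,-0.009,0,0,0,0],[0,0,-0.005,0,0,0,0],[0,0,-0.003,0,0,0,0]]'
python3 -m handwheel '[[0,0,-0.003,0,0,0,0],[0,0,0,0,0,0,0]]'
```

```text
time: 4.9
position: [0.5438, -0.1419, 0.0395]
tool_rot: [3.141, -0.044, -0.0]
ft_force: [1.4, -1.0, -2.8]
grip_width: 0.136
grip_force: 30.0
time: 5.15
position: [0.5439, -0.1387, 0.0395]
tool_rot: [-3.141, 0.044, 0.0]
ft_force: [0.0, -0.2, -2.4]
grip_width: 0.134
grip_force: 30.0
```

Not at the stop yet; keep on gently.

```bash
python3 -m handwheel '[[0,0,-0.002,0,0,0,0],[0,0,-0.002,0,0,0,0],[0,0,0,0,0,0,0]]'
python3 -m handwheel '[[0,0,-0.002,0,0,0,0],[0,0,0,0,0,0,0]]'
```

```text
time: 5.52
position: [0.544, -0.1366, 0.0395]
tool_rot: [3.139, -0.046, 0.0]
ft_force: [0.8, -5.1, -3.6]
grip_width: 0.135
grip_force: 30.0
time: 5.78
position: [0.544, -0.1366, 0.0395]
tool_rot: [3.137, -0.047, 0.001]
ft_force: [1.0, -8.4, -4.6]
grip_width: 0.137
grip_force: 30.0
```

```bash
python3 -m handwheel '[[0.087,0,0,0,0,0,0],[0.087,0,0,0,0,0,0],[0.087,0,0,0,0,0,0],[0.087,0,0,0,0,0,0],[0.087,0,0,-0.04,0,0,0],[0.087,0,0,-0.05,0,0,0],[0.087,0,0,-0.06,0,0,0],[0.087,0,0,-0.03,0,0,0],[0.087,0,0,0,0,0,0]]'
python3 - <<'E'
from h import *
np.set_printoptions(precision=4,suppress=True)
snap('wrist','w2');a=cv2.imread('pics/w2.png');cv2.imwrite('pics/w2b.png',cv2.resize(a,(800,600)))
E
```

```text
time: 6.9
position: [0.5459, -0.1329, 0.2228]
tool_rot: [3.14, -0.044, 0.009]
ft_force: [-0.1, -0.1, -0.8]
grip_width: 0.984
grip_force: 0.0
```

View pics/w2b.png

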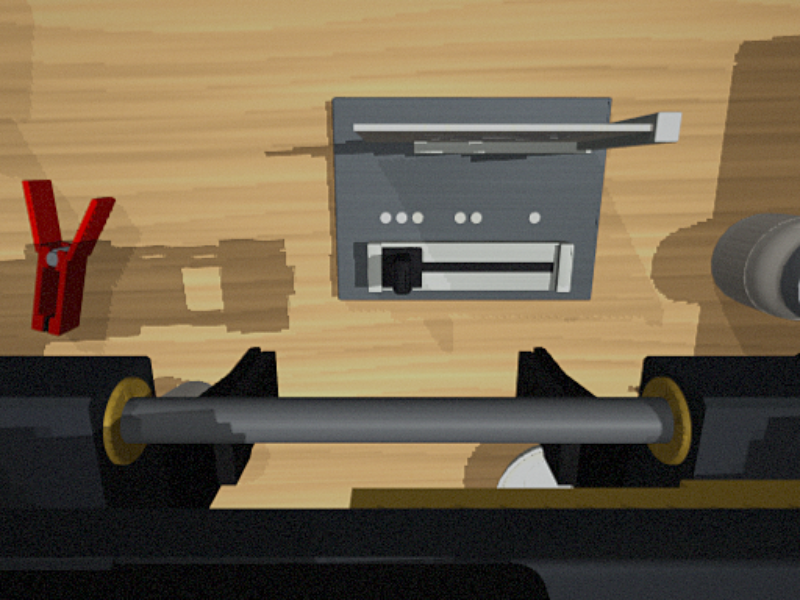

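```bash
python3 -m handwheel '[[0.087,-0.0233,-0.045,0,0,0,0],[0.087,-0.0233,-0.045,0,0,0,0],[0.087,-0.0233,-0.045,0,0,0,0],[0.087,-0.0233,-0.045,0,0,0,0],[0.087,-0.0233,-0.045,0,0,0,0],[0.087,-0.0233,-0.045,0,0,0,0]]'
python3 -m handwheel '[[0.087,0,0,0,0,0,-9.8],[0.087,0,0,0,0,0,-9.8],[0.087,0,0,0,0,0,-9.8],[0.087,0,0,0,0,0,-9.8],[0.087,0,0,0,0,0,-9.8],[0.087,0,0,0,0,0,-9.8],[0.087,0,0,0,0,0,-9.8],[0.087,0,0,0,0,0,0],[0.087,0,0,0,0,0,0]]'
python3 - <<'E'
from h import *
np.set_printoptions(precision=4,suppress=True)
snap('wrist','w3');a=cv2.imread('pics/w3.png');cv2.imwrite('pics/w3b.png',cv2.resize(a,(800,600)))
s=ctrl.get_state(); print(s['position'],R.from_rotvec(s['tool_rot']).as_matrix())
E
```

```text
time: 7.7
position: [0.4101, 0.1419, 0.2179]
tool_rot: [3.141, -0.045, -0.004]
ft_force: [0.4, 0.2, -0.0]
grip_width: 1.002
grip_force: 0.0
time: 8.82
position: [0.4115, 0.1407, 0.2187]
tool_rot: [-2.622, -1.73, 0.002]
ft_force: [0.2, -0.7, 0.2]
grip_width: 1.002
grip_force: 0.0
[0.4117 0.1407 0.2189] [[ 0.3931  0.9195 -0.0011]
 [ 0.9195 -0.3931 -0.0001]
 [-0.0006 -0.001  -1.    ]]
```

View pics/w3b.png

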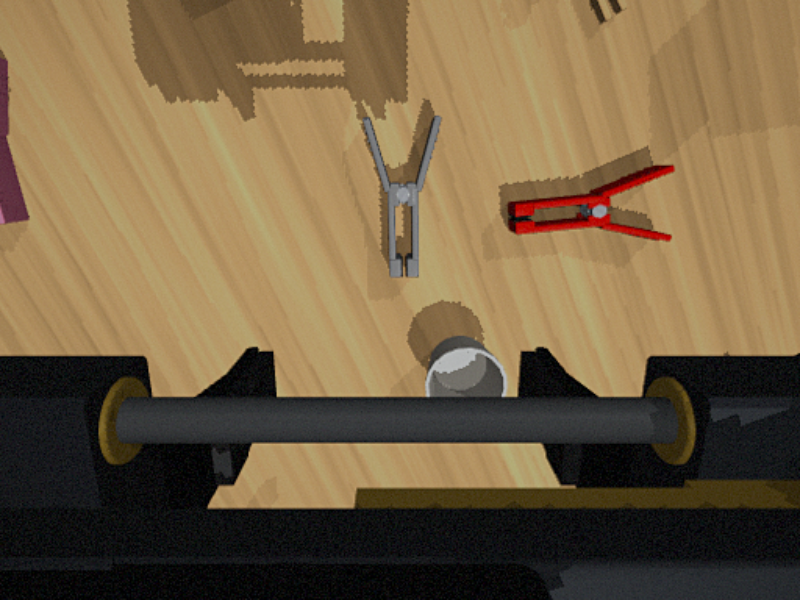

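```bash
python3 - <<'E'
from h import *
np.set_printoptions(precision=4,suppress=True)
L=[world('w3',u*.64,v*.64,.026) for u,v in[(403,194),(403.5,262),(367,118),(437,117)]]
s=ctrl.get_state();M=R.from_rotvec(s['tool_rot']).as_matrix()
for p in L: print(p, M.T@(p-s['position']))
E
```

```text
[0.435  0.1873 0.026 ] [0.0521 0.0033 0.1929]
[0.4163 0.1424 0.026 ] [0.0035 0.0038 0.1929]
[0.4322 0.2433 0.026 ] [ 0.1025 -0.0213  0.1929]
[0.476  0.2252 0.026 ] [0.1031 0.0261 0.1928]
```

```bash
python3 -m handwheel '[[0.087,0.045,0.003,0,0,0,0.3],[0.087,0.045,0,0.02,0,0,0],[0.087,0,0,0.06,0,0,0],[0.087,0,0,0.06,0,0,0],[0.087,0,0,0.05,0,0,0],[0.087,0,0,0.021,0,0,0],[0.087,0,0,0,0,0,0],[0.087,0,0,0,0,0,0]]' 40
```

```text
time: 9.88
position: [0.4511, 0.2228, 0.0095]
tool_rot: [2.625, 1.725, 0.003]
ft_force: [0.1, 0.7, 0.2]
grip_width: 1.003
grip_force: 0.0
```

```bash
python3 - <<'E'
from h import *
snap('wrist','w4');a=cv2.imread('pics/w4.png');cv2.imwrite('pics/w4b.png',cv2.resize(a,(800,600)))
s=ctrl.get_state(); print(s['position'])
E
```

```text
[0.4513623  0.22277823 0.00986099]
```

View pics/w4b.png

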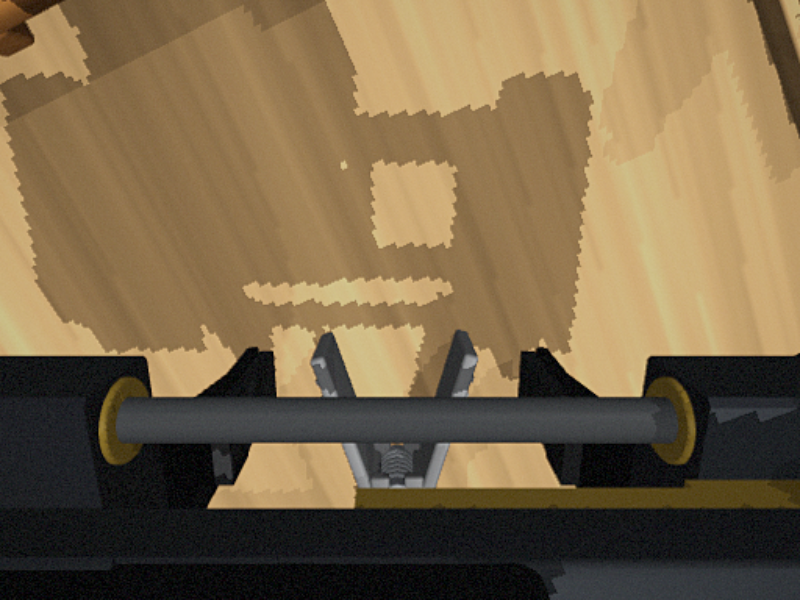

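```bash
python3 -m handwheel '[[0.087,0,0,0.006,0,0,0],[0.04,0,0,0,0,0,0],[0.04,0,0,0,0,0,0],[0.04,0,0,0,0,0,0]]' 40
python3 -m handwheel '[[0,0,0,0,0,0,0],[0,0,0,0,0,0,0],[0,0,0,0,0,0,0],[0,0,0,0,0,0,0],[0,0,0,0,0,0,0],[0,0,0,0,0,0,0],[0,0,0,0,0,0,0]]' 40
```

```text
time: 10.42
position: [0.4503, 0.2223, 0.0026]
tool_rot: [2.624, 1.726, 0.0]
ft_force: [-0.7, -0.2, 0.8]
grip_width: 0.746
grip_force: 0.0
time: 11.3
position: [0.4504, 0.2224, 0.0026]
tool_rot: [2.624, 1.727, 0.0]
ft_force: [1.7, 1.0, 1.3]
grip_width: 0.254
grip_force: 40.0
```

```bash
python3 -m handwheel '[[0,0,0,-0.02,0,0,0],[0,0,0,-0.04,0,0,0],[0,0,0,-0.04,0,0,0],[0,0,0,-0.02,0,0,-5.5],[0,0,0,0,0,0,-5.5],[0,0,0,0,0,0,-5.5],[0,0,0,0,0,0,-5.4]]' 40
python3 -m handwheel '[[0,-0.0152,0.0161,0,0,0,0],[0,-0.0303,0.0322,0,0,0,0],[0,-0.0303,0.0322,0,0,0,0],[0,-0.0303,0.0322,0,0,0,0],[0,-0.0303,0.0322,0,0,0,0],[0,-0.0303,0.0322,0,0,0,0],[0,-0.0152,0.0161,0,0,0,0],[0,0,0,0.02,0,0,0],[0,0,0,0.02,0,0,0],[0,0,0,0.014,0,0,0],[0,0,0,0,0,0,0]]' 40
python3 - <<'E'
from h import *
snap('scene','sc2');snap('side','si2')
def c(f,x,y,w=120,h=90,W=400): return cv2.resize(cv2.imread(f'pics/{f}.png')[y:y+h,x:x+w],(W,300),interpolation=cv2.INTER_CUBIC)
cv2.imwrite('pics/c2.png',np.hstack([c('sc2',160,190,160,120),c('si2',140,95,160,120)]))
s=ctrl.get_state(); print(s['position'],R.from_rotvec(s['tool_rot']).as_matrix(),s['grip_width'])
E
```

```text
time: 12.18
position: [0.45, 0.2224, 0.1236]
tool_rot: [2.245, 2.197, 0.0]
ft_force: [0.3, 0.2, -0.5]
grip_width: 0.264
grip_force: 40.0
time: 13.55
position: [0.637, 0.0365, 0.0666]
tool_rot: [-2.245, -2.194, 0.004]
ft_force: [-0.4, 0.1, -1.5]
grip_width: 0.258
grip_force: 40.0
[0.63872311 0.03642199 0.06868506] [[ 2.36975106e-02  9.99719162e-01  1.55643093e-04]
 [ 9.99719174e-01 -2.36975173e-02  4.17231388e-05]
 [ 4.53997763e-05  1.54610650e-04 -9.99999987e-01]] 0.2610434401788491
```

View pics/c2.png

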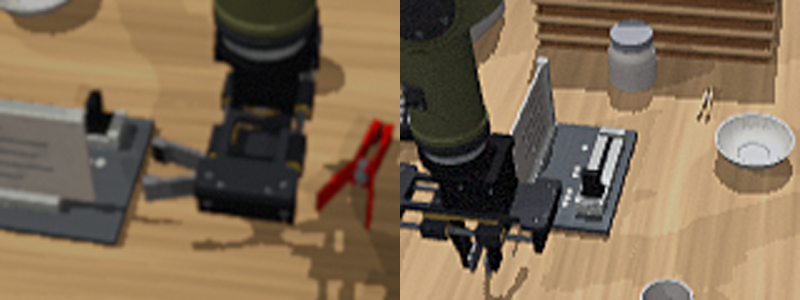

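```bash
python3 - <<'E'
from h import *
np.set_printoptions(precision=4,suppress=True)
for f in('sc2','si2'):
  a=np.load(f'pics/{f}.npz');v,u=np.mgrid[:384,:512]
  r=np.linalg.inv(a['K'])@np.stack([u.ravel(),v.ravel(),np.ones(u.size)])*a['d'].ravel()
  P=(a['R'].T@(r-a['t'][:,None])).T
  P=P[(a['d'].ravel()>0)]
  for y0 in np.arange(-.08,-.01,.01):
    Z=P[(P[:,2]>.05)&(P[:,2]<.11)&(abs(P[:,0]-.638)<.04)&(P[:,1]>=y0)&(P[:,1]<y0+.01)]
    if len(Z): print(f,round(y0,2),len(Z),'x',Z[:,0].min(),Z[:,0].max(),'z',Z[:,2].min(),Z[:,2].max(),'ymin',Z[:,1].min())
  Z=P[(abs(P[:,0]-.636)<.02)&(P[:,1]<-.1)&(P[:,1]>-.2)&(P[:,2]>.05)&(P[:,2]<.12)]
  print('card',Z[:,1].max(), [ (round(y,2),np.median(Z[abs(Z[:,1]-y)<.01][:,0])) for y in(-.12,-.15,-.18)])
E
```

```text
sc2 -0.07 28 x 0.6106977395296893 0.6630831661193572 z 0.0663387374000979 0.09192399211051416 ymin -0.06403438449249145
sc2 -0.06 102 x 0.6102756769340476 0.6629012988725433 z 0.06703058924809246 0.09308393701853682 ymin -0.059882293097824064
sc2 -0.05 84 x 0.612872365086104 0.6608585605595861 z 0.06500813090989402 0.09356089547446148 ymin -0.049805717107919666
sc2 -0.04 88 x 0.6163441089862729 0.6585889822894554 z 0.06720461794181351 0.09365746953331676 ymin -0.03989749843322706
sc2 -0.03 75 x 0.618837590349718 0.655519417417805 z 0.06476352564873313 0.09285917017997847 ymin -0.029967894836691815
sc2 -0.02 5 x 0.6203915419984897 0.6263627309888348 z 0.08732168297088773 0.09209799981952574 ymin -0.019456170054404524
card -0.11466497276817722 [(-0.12, np.float64(0.6380907960950288)), (-0.15, np.float64(0.6374556808403377)), (-0.18, np.float64(0.636623289050129))]
si2 -0.04 1 x 0.6187104612168582 0.6187104612168582 z 0.06862168090983048 0.06862168090983048 ymin -0.031180434118324822
si2 -0.03 3 x 0.6179334800505638 0.6206802694797308 z 0.06729810649561857 0.06846610866317875 ymin -0.02779720635315325
card -0.11152819749493631 [(-0.12, np.float64(0.6355791866437908)), (-0.15, np.float64(0.634592304721521)), (-0.18, np.float64(0.6338075875855098))]
```

```bash
python3 -m handwheel '[[0,-0.006,0,0,0,0,0],[0,-0.01,0,0,0,0,0],[0,-0.01,0,0,0,0,0],[0,-0.01,0,0,0,0,0],[0,-0.01,0,0,0,0,0],[0,-0.01,0,0,0,0,0],[0,-0.01,0,0,0,0,0],[0,-0.007,0,0,0,0,0],[0,-0.0025,0,0,0,0,0],[0,0,0,0,0,0,0],[0,0,0,0,0,0,0]]' 40
python3 - <<'E'
from h import *
np.set_printoptions(precision=4,suppress=True)
snap('scene','sc3');snap('side','si3');snap('wrist','w5')
def c(f,x,y,w,h): return cv2.resize(cv2.imread(f'pics/{f}.png')[y:y+h,x:x+w],(400,300),interpolation=cv2.INTER_CUBIC)
cv2.imwrite('pics/c3.png',np.vstack([np.hstack([c('sc3',130,200,100,75),c('si3',140,95,100,75)]),np.hstack([c('w5',0,0,512,384),c('sc3',100,120,320,240)])]))
s=ctrl.get_state(); print(s['position'],s['tool_rot'],s['ft_force'],s['grip_width'])
a=np.load('pics/sc3.npz');v,u=np.mgrid[:384,:512]
r=np.linalg.inv(a['K'])@np.stack([u.ravel(),v.ravel(),np.ones(u.size)])*a['d'].ravel()
P=(a['R'].T@(r-a['t'][:,None])).T
Z=P[(abs(P[:,0]-.636)<.04)&(P[:,1]<-.08)&(P[:,1]>-.15)&(P[:,2]>.05)&(P[:,2]<.1)]
for y in np.arange(-.14,-.08,.01):
  k=np.sort(Z[abs(Z[:,1]-y)<.005][:,0]); print(round(y,2),k[0],k[-1],np.histogram(k,bins=np.arange(.6,.68,.008))[0])
E
```

```text
time: 15.02
position: [0.637, -0.0392, 0.0686]
tool_rot: [-2.248, -2.195, -0.0]
ft_force: [0.9, 0.7, -0.0]
grip_width: 0.262
grip_force: 40.0
[ 0.637  -0.0393  0.0685] [-2.2481 -2.1944 -0.0001] [-0.2465  0.311  -0.326 ] 0.2606754182063182
-0.14 0.6348541898233382 0.6632665885613264 [ 0  0  0  0 31  0  2 12  0  0]
-0.13 0.6358361310712162 0.662827137308761 [ 0  0  0  0 33  0  6 47  0  0]
-0.12 0.6144980839608412 0.6597018127315825 [ 0  5 23  0 31  0  6 37  0  0]
-0.11 0.6155261653171029 0.6573477174064262 [ 0  1 20  0  2  0 28  8  0  0]
-0.1 0.6206435374995729 0.6224555565381749 [0 0 5 0 0 0 0 0 0 0]Traceback (most recent call last):
  File "<stdin>", line 12, in <module>
IndexError: index 0 is out of bounds for axis 0 with size 0
```

View pics/c3.png

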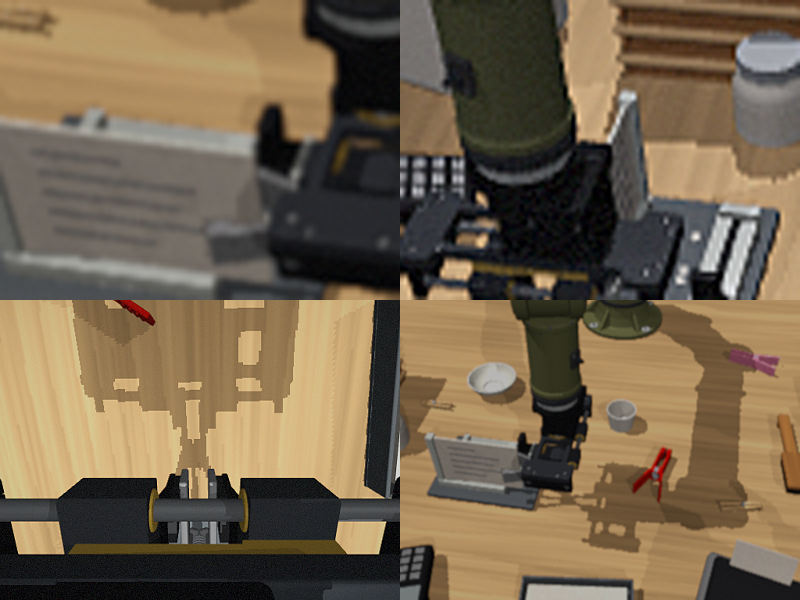

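```bash
python3 -c "
from bench import ctrl
print(ctrl.close_job())"
```

```text
the job is handed in; nothing more can be done
None
```

The job is handed in at about 15 s. The slide is at the ready stop by the three dots. The grey peg is held fully open and level, half way up the card's free edge, with the card about 24 mm inside the jaws and not touched; nothing else on the table was moved.

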